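# Pin a drawing mask on its board and latch it

### The arm

A 6-joint arm with a two-finger parallel gripper is mounted at the origin on the work surface. World frame = base frame: x ahead of the robot, y to its left, z up, the work surface at z = 0. Lengths are in mm, angles in rad, forces in N, time in s.
With the tool pointing down it reaches from about 350 to 950 mm from the base axis. Payload 17.4 kg.
Tool frame: the origin (TCP) lies between the finger pads; the fingertips stand bot.tcp_to_tips ahead of it and the grasp point (between the pads) lies 2 mm behind it (bot.tcp_to_tips is the distance from the TCP to the fingertips, in mm); z points along the fingers, y is the line along which they close (so a half turn about z gives the same grasp; the last joint's range is limited). The gripper opens to 93 mm and grips with 3 to 60 N. Pads are 15 mm wide; open, the fingers measure 128 mm over their backs; the gripper's body (75 mm by 188 mm) begins 65 mm behind the grasp point.
Start: joints at [-1.152, 0.116, 1.442, -0, 1.584, -0.038], TCP at [297.72, -605.801, 209.546] pointing down, gripper open.
Joint ranges: [-2.83, 2.83], [-0.83, 2.19], [0.07, 2.5], [-1.14, 4.28], [0.01, 3], [-2.97, 2.97]. Speed limits (rad/s): [1.89, 1.89, 2.22, 3.14, 3.14, 3.14].

### API

Orientations are given as a unit quaternion [w, x, y, z].
In Python, from rig import bot gives the robot as it stands.
- The arm moves only by the tool carry_out, never from a script. Its argument "series" is a list that holds one entry, the list of rows, each a list of 6 numbers: the shift along the world's x, y, z in units of 30 mm (1.0 is 30 mm), then the turn, a rotation vector about the world's x, y, z in units of 0.12 rad (1.0 is 0.12 rad). In form: [[[x, y, z, ax, ay, az], ...]]. A call has 1 to 20 rows; each row shifts and turns the commanded pose from where the row before left it; what a row does not reach is not made up. A row lasts 1/12 s, in which the tool goes at most 41.7 mm and 7.16 degrees, less where a joint would pass 70% of its speed; a pose out of reach is approached as far as the arm can. A call with a number of a shift or a turn outside -1 to 1 is refused whole. A call with a gripper value outside its range is refused whole. "claw" is the gripper command: -1 is fully open, 1 is shut, values between are in proportion, set as the call begins (left out, the last holds). The fingers move at their own pace and stop on an object; "squeeze" is the grip in N (left out, the last holds). Time passes only in rows, so rows that do not move let the fingers close. It gives the time, the measured TCP pose, the force, the opening and the grip force at its end, in the units of the state.
- bot.get_obs(): the state, without advancing time (a new reading comes with each control period).
- bot.read_camera(name): name is "scene" or "top" or "wrist"; returns (picture, depth): 480x640x3 uint8, red, green, blue; 480x640 float32, mm along the optical axis (not along the pixel's ray), 0 where there is no reading.
- bot.get_calibration(name): a dict with "fx", "fy", "cx", "cy" (pixels), "R" (3x3) and "t" (3): a world point X has camera coordinates R X + t; the wrist camera has in their place "mount" (4x4, takes a point from camera to tool coordinates, whose origin is the TCP and whose axes are the flange's). Camera axes: x right, y down, z forward; pixel columns grow to the right and rows downward; lengths in mm; the calibration is good to about 2 mm. The wrist camera is an equidistant fisheye: a pixel r from the principal point sees the ray r / f radians off the axis. A picture is of the moment at which its call begins: read the wrist's pose just before it. get_calibration takes no time and is no camera call.
- bot.hand_in(): hands the job in; it is judged then, once.
Trained networks look in the newest picture that a camera, given by its name, has taken for a name from the list of things; names that differ only in an ending like _2 or _b are one class to them, and where a whole thing is asked for, a point or a joint stands for the part that bears it (a point fixed in the world has none). Each returns a list of dicts, best first, with "conf" (0 to 1); they miss things now and then, are a little off and sometimes report something else, mostly with a low value. They report only what shows in the picture. A call takes as long as a camera call. They do not tell look-alikes from the thing itself.
- bot.cut_out(label, camera): "mask" (480x640 bool, what is visible of it) and "rect" ([left, top, right, bottom] in pixels, round what is visible of it).
The state is a dict: "time": time; "joint_positions": joint angles; "dq": joint speeds; "tau": joint torques, N m; "position": TCP position; "tool_rot": TCP orientation; "wrist_force": force on the tool from outside, world axes, zero at the start; "wrist_torque": the same for the moment, N m; "grip_width": opening from 0.0 (shut) to 1.0 (fully open); "grasp_force": force on a finger pad.
Only numpy, scipy, OpenCV 4.12 (cv2) and the standard library are available. Lean on these libraries where they do the work, as an engineer would, in place of code of your own. Each camera call takes 0.05 s, during which the arm holds its last target. There are 200 camera calls.

### The job

Pick up the two-window hardboard drawing mask by the wooden bar across its middle, bring both its end holes over the two pins of the drawing board and lower it, still held, until it lies flat on the board: do not drop it on. Then let go and turn the board's latch all the way across the end of the mask so that it is locked down, leaving the mug, the tape roll and the pencil tin where they are.

Things in the scene. Friction and masses are not known exactly. Their poses are not given: they have to be found in the camera images.
- mask: Loose drawing mask lying on the table: dark hardboard plate 130 mm (x) by 210 mm (y) by 8 mm, about 0.2 kg, with two 90 x 46 mm windows, a hole near each end and a wooden bar standing across the middle. Origin at the centre of the plate's underside, z up. It is the same either way round (half a turn about z).
- mask_grip (a point): Where to pinch the mask: middle of its upright wooden grip bar, 31 mm above the plate's underside, 13 mm below the bar's top. The bar is 56 mm long (along the mask's x), 18 mm thick (along y, the way to pinch it) and rises from 8 to 44 mm above the underside. Same axes as the mask.
- hole_a (a point): Centre of the round through-hole (15 mm diameter) near the mask's -y end, at the plate's underside, 80 mm from its middle. Same axes as the mask.
- hole_b (a point): Centre of the equal hole near the mask's +y end, at the plate's underside, 80 mm from its middle.
- board: Plywood drawing board fixed on the table, 170 mm (x) by 275 mm (y) by 18 mm, bearing a paper sheet with two small portraits. Origin on its underside, midway between its two pins, which lie on its y axis; the latch is at its +y end; z up. It spans -115 to +160 mm in y. It may be on the left or the right, turned up to 15 degrees.
- pin_a (a point): Foot of the -y steel pin, on the board's top (18 mm above the table). The pins are 160 mm apart, 12 mm in diameter, straight for 12 mm, then tapering to 7 mm at the top, 22 mm above the board. With the mask fully down, its underside (the hole points) is at this height. Either hole may go on either pin.
- pin_b (a point): Foot of the equal +y pin.
- latch_grip (a point): Steel latch (turn button) beyond the +y pin, 132 mm from the board's middle. It turns about the upright axis through this point, which lies on its upright fin, 42 mm above the board's top. The fin is centred on the axis, 44 mm long (the latch's x), 12 mm thick (its y, the way to pinch it) and rises from 18.5 to 54.5 mm above the board's top.
- latch (a joint): Angle of the latch (rad), growing clockwise seen from above. Its arm, 41 mm long from the axis and in line with the fin, points along the board's +x at 0, clear of the mask, and to the board's -y at 1.5 (the stop), passing 2.5 mm above the end of a fully seated mask. It starts at 0 to 0.3, turns with light friction (0.04 N m) and stays where it is left.
- mug: Bystander: white mug, 80 mm across, 95 mm tall. Origin at the centre of its underside.
- tape: Bystander: roll of masking tape lying flat, 100 mm across, 25 mm tall. Origin at the centre of its underside.
- pencil_tin: Bystander: flat open tin of pencils, 130 x 210 x 22 mm. Origin at the centre of its underside.
There are look-alikes about, which are no part of the job. There is more than one size of the mask; the one meant has the size given above.

How it is judged:
By the outcome, as a careful person would: the job done as asked, in the order asked, and still so for the second after the job is handed in, with the robot touching nothing.
It also fails if it takes over 67 s, if anything falls off the work surface, if the arm or the gripper's body presses on something with over 40 N, if the wrist force passes 120 N, or if a joint passes its speed limit or range.

## Working session

There is one attempt and no reset: what is moved stays moved. The work goes in short steps, Python scripts to look and compute and a tool call to move; the robot and the scene stay as the last step left them, time stands still between calls to the robot, and variables do not carry over. Pictures are saved under pics/ and viewed, at most 10 in all, crops included, and the job is handed in when it is done.

Besides the shell and the picture viewer there is one more tool, called after "Call:" as a command line: name --argument value ..., lists and objects as JSON in quotes. carry_out: Moves the arm, as the interface text tells. Shifts and turns lie within -1 to 1; 1 stands for 30 mm of shift or 0.12 rad of turn. Its arguments: {"type":"object","properties":{"series":{"type":"array","items":{"type":"array","items":{"type":"array","items":{"type":"number"}}}},"claw":{"type":"number"},"squeeze":{"type":"number"}},"required":["series"]}

```bash
ls; mkdir -p pics; python3 - <<'E'
from rig import bot
import cv2,numpy as np
p,d=bot.read_camera("top"); cv2.imwrite("pics/top.png",p[:,:,::-1]); np.save("d_top.npy",d)
c=bot.get_calibration("top");print(c, bot.tcp_to_tips)
K=lambda u,v,z:None
for n in ["mask","board","latch","mug","tape","pencil_tin"]:
    for r in bot.cut_out(n,"top"):
        m=r["mask"]; v,u=np.nonzero(m); z=d[v,u]; ok=z>0;u,v,z=u[ok],v[ok],z[ok]
        P=np.c_[(u-c["cx"])/c["fx"]*z,(v-c["cy"])/c["fy"]*z,z]
        W=(P-c["t"])@np.array(c["R"])
        rr=cv2.minAreaRect(W[:,:2].astype(np.float32))
        print(n,round(r["conf"],2),np.round(r["rect"]),np.round(rr[0]),np.round(rr[1]),round(rr[2],1),np.round(np.percentile(W[:,2],[5,50,95])))
print(bot.get_obs())
E
```

```text
pics
{'fx': 509.2359292154175, 'fy': 509.2359292154175, 'cx': 328.00179231139884, 'cy': 239.22093603151922, 'R': array([[ 0.01277408, -0.99984734,  0.01192161],
       [-0.99751281, -0.01356896, -0.06916703],
       [ 0.06931823, -0.01100842, -0.99753386]]), 't': array([ -46.83609762,  520.20816302, 1380.53664342])} 17.0
mask 0.67 [349. 228. 423. 278.] [ 490. -199.] [215. 135.] 86.6 [-0.  8. 40.]
mask 0.65 [439. 288. 500. 355.] [ 300. -428.] [105. 163.] 55.6 [-0.  6. 29.]
mask 0.57 [352. 295. 412. 360.] [ 289. -188.] [100. 162.] 48.4 [ 1.  6. 31.]
latch 0.56 [183. 251. 196. 273.] [458. 328.] [59. 23.] 4.9 [32. 53. 76.]
latch 0.25 [349. 132. 431. 180.] [ 766. -205.] [142. 221.] 2.4 [ 5. 14. 23.]
mug 0.84 [269. 126. 313. 166.] [782.  63.] [113.  81.] 89.8 [ 2. 34. 96.]
tape 0.64 [223. 135. 262. 168.] [764. 201.] [97. 99.] 85.3 [11. 24. 30.]
pencil_tin 0.89 [349. 132. 431. 179.] [ 761. -204.] [131. 214.] 1.9 [ 6. 14. 23.]
{'time': 0.35, 'joint_positions': array([-1.15182034e+00,  1.16116147e-01,  1.44173295e+00,  7.33225441e-06,
        1.58398237e+00, -3.78140469e-02]), 'dq': array([-0.00079574, -0.00049292, -0.0010067 ,  0.00069454,  0.00100599,
       -0.00023855]), 'tau': array([-1.07681994e-03, -7.20122552e+01, -6.21968937e+01,  7.79543747e-02,
        1.98564737e-02, -3.68662745e-05]), 'position': array([ 297.69450177, -605.77225386,  209.38519811]), 'tool_rot': array([-1.17938500e-04,  9.74031023e-01,  2.26414558e-01, -1.90195642e-05]), 'wrist_force': array([ 0.26577887,  0.17267438, -0.26376579]), 'wrist_torque': array([ 0.00132232,  0.00128798, -0.01206843]), 'grasp_force': 0.0, 'grip_width': 1.0009456934852665}
```

View pics/top.png

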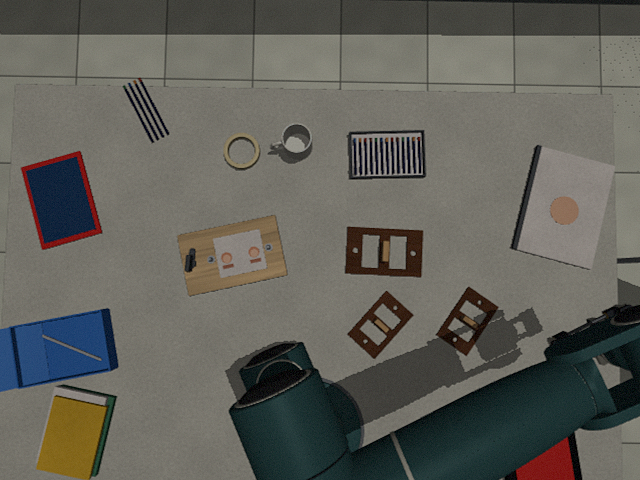

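Three mask candidates: (385,251), 215x135 mm; (380,325), 162x100; (468,321), 163x105. Only the first has the stated 210x130 size. I'll confirm it in an enlarged crop.

```bash
cat > h.py <<'E'
import numpy as np,cv2
from rig import bot
def world(c,d):
    v,u=np.mgrid[:480,:640]
    P=np.stack([(u-c["cx"])/c["fx"]*d,(v-c["cy"])/c["fy"]*d,d],-1)
    return (P-c["t"])@np.array(c["R"])
def topix(c,u,v,z):
    R=np.array(c["R"]);r=R.T@[(u-c["cx"])/c["fx"],(v-c["cy"])/c["fy"],1];o=-R.T@c["t"]
    return o+r*(z-o[2])/r[2]
E
python3 - <<'E'
from h import *
d=np.load("d_top.npy");c=bot.get_calibration("top");W=world(c,d);im=cv2.imread("pics/top.png")
a=cv2.resize(im[215:300,340:430],None,fx=4.4,fy=4.4,interpolation=cv2.INTER_CUBIC)
b=cv2.resize(im[205:305,170:295],None,fx=3.2,fy=3.2,interpolation=cv2.INTER_CUBIC)
h=max(a.shape[0],b.shape[0]);o=np.zeros((h,a.shape[1]+b.shape[1],3),np.uint8);o[:a.shape[0],:a.shape[1]]=a;o[:b.shape[0],a.shape[1]:]=b
cv2.imwrite("pics/crop.png",o);print(o.shape)
def rect(u0,v0,u1,v1,lo,hi,n):
    X=W[v0:v1,u0:u1].reshape(-1,3);X=X[(X[:,2]>lo)&(X[:,2]<hi)]
    r=cv2.minAreaRect(X[:,:2].astype(np.float32));print(n,len(X),np.round(r[0],1),np.round(r[1],1),round(r[2],1),"mean",np.round(X.mean(0),1))
rect(340,220,430,285,5,12,"plate");rect(340,220,430,285,36,50,"bar")
rect(170,205,295,305,13,23,"board");rect(170,240,205,280,55,80,"fin");rect(170,240,205,280,26,55,"arm")
rect(203,240,225,280,28,45,"pinb");rect(255,235,285,262,28,45,"pina")
E
```

```text
(374, 796, 3)
plate 1888 [ 488.7 -197.4] [177.3 247.7] 0.7 mean [ 490.2 -196.4    8.2]
bar 142 [ 489.5 -196.6] [17.2 54.6] 89.2 mean [ 489.2 -196.5   43.7]
board 5369 [474.4 221.9] [170.3 276.2] 12.7 mean [474.  218.   18.4]
fin 101 [449.7 327.4] [13.2 42.6] 89.0 mean [450.  326.9  70.3]
arm 102 [472.3 327.9] [83.8 24.1] 18.3 mean [464.9 323.6  38.7]
pinb 16 [471.9 271.2] [ 9.6 33.7] 59.3 mean [462.8 275.3  36. ]
pina 15 [496.5 121.3] [10.8  7.9] 2.5 mean [496.3 121.2  35.9]
```

View pics/crop.png

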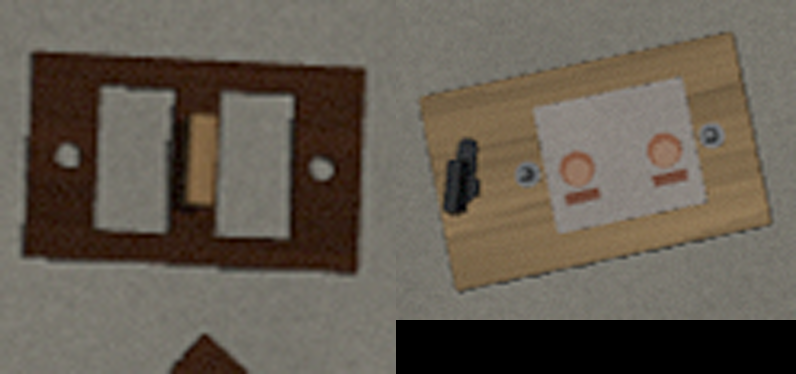

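Crop: the big mask's holes are at px (355.5,250.0) and (413,253.4), with two windows and a wooden bar, and it measures ~215x135, so it is the right one. The board's pins are at px (211,260) and (268,247), and the latch is at its left (world +y) end, turned ~0.24 rad. I'm moving above the mask with the half-turned wrist, which leaves joint-6 room for the latch turn.

Call:
carry_out --series '[[[0.455,0.974,0,0,0,1],[0.455,0.974,0,0,0,1],[0.455,0.974,0,0,0,1],[0.455,0.974,0,0,0,1],[0.455,0.974,0,0,0,1],[0.455,0.974,0,0,0,1],[0.455,0.974,0,0,0,1],[0.455,0.974,0,0,0,1],[0.455,0.974,0,0,0,1],[0.455,0.974,0,0,0,1],[0.455,0.974,0,0,0,1],[0.455,0.974,0,0,0,1],[0.455,0.974,0,0,0,1],[0.455,0.974,0,0,0,1],[0,0,0,0,0,1],[0,0,0,0,0,1],[0,0,0,0,0,1],[0,0,0,0,0,1],[0,0,0,0,0,1],[0,0,0,0,0,1]]]' --claw -1 --squeeze 40

```text
time: 2.02
position: [488.8, -196.6, 209.6]
tool_rot: [0.0, 0.139, 0.99, -0.0]
wrist_force: [-0.5, -0.6, -0.0]
grip_width: 1.004
grasp_force: 0.0
```

Call:
carry_out --series '[[[0,0,0,0,0,1],[0,0,0,0,0,1],[0,0,0,0,0,0.375],[0,0,0,0,0,0],[0,0,0,0,0,0]]]'

```text
time: 2.43
position: [488.8, -196.7, 209.6]
tool_rot: [0.0, 0.001, 1.0, -0.0]
wrist_force: [-0.0, 0.5, 0.6]
grip_width: 1.001
grasp_force: 0.0
```

```bash
cat >> h.py <<'E'
from scipy.spatial.transform import Rotation as Ro
def wristcloud():
    o=bot.get_obs();p,d=bot.read_camera("wrist");c=bot.get_calibration("wrist")
    return o,p,d,c
def ray_w(c,o,u,v):
    x,y=(np.asarray(u)-c["cx"])/c["fx"],(np.asarray(v)-c["cy"])/c["fy"];r=np.hypot(x,y)+1e-9
    D=np.stack([np.sin(r)*x/r,np.sin(r)*y/r,np.cos(r)],-1)
    M=np.array(c["mount"]);q=o["tool_rot"];T=Ro.from_quat([q[1],q[2],q[3],q[0]]).as_matrix()
    return o["position"]+T@M[:3,3], D@(T@M[:3,:3]).T, D
def world_w(c,o,d):
    v,u=np.mgrid[:480,:640];O,Dw,D=ray_w(c,o,u,v);return O+Dw*(d/np.maximum(D[...,2],.05))[...,None]
def pix_w(c,o,u,v,z):
    O,Dw,_=ray_w(c,o,u,v);return O+Dw*((z-O[2])/Dw[...,2])[...,None]
E
python3 - <<'E'
from h import *
ct=bot.get_calibration("top")
for u,v,z in[(355.5,250,4),(413,253.4,4),(211.2,259.7,38),(268.4,247.2,38)]: print(np.round(topix(ct,u,v,z),1))
o,p,d,c=wristcloud();print({k:np.round(o[k],3) for k in["time","position","tool_rot","joint_positions"]},c)
cv2.imwrite("pics/w1.png",p[:,:,::-1]);np.save("d_w1.npy",d)
W=world_w(c,o,d);near=np.hypot(W[...,0]-489,W[...,1]+197)<60
def rect(m,n):
    X=W[m];r=cv2.minAreaRect(X[:,:2].astype(np.float32));print(n,len(X),np.round(r[0],1),np.round(r[1],1),round(r[2],1),np.round(X.mean(0),1))
rect(near&(d>0)&(W[...,2]>35)&(W[...,2]<52),"bar")
rect((d>0)&(abs(W[...,0]-489)<85)&(abs(W[...,1]+197)<125)&(W[...,2]>5)&(W[...,2]<13),"plate")
E
```

```text
[ 492.9 -116.8    4. ]
[ 485.5 -276.5    4. ]
[459.8 274.1  38. ]
[495.6 121.   38. ]
{'time': np.float64(2.433), 'position': array([ 488.778, -196.72 ,  209.589]), 'tool_rot': array([ 0.   ,  0.001,  1.   , -0.   ]), 'joint_positions': array([-0.431, -0.21 ,  1.756, -0.   ,  1.595, -2.   ])} {'fx': 371.64829954431775, 'fy': 371.64829954431775, 'cx': 323.093806753994, 'cy': 240.44128527100008, 'mount': array([[-1.05797831e-03, -9.71372429e-01, -2.37559435e-01,
         6.50364675e+01],
       [ 9.99998702e-01, -1.31627258e-03,  9.28668451e-04,
        -1.35941229e+00],
       [-1.21477590e-03, -2.37558144e-01,  9.71372561e-01,
        -1.75926121e+02],
       [ 0.00000000e+00,  0.00000000e+00,  0.00000000e+00,
         1.00000000e+00]])}
bar 1092 [ 488.3 -197.4] [18.1 55.6] 87.9 [ 487.3 -197.5   44.4]
plate 15236 [ 489.  -197.7] [211.2 130.7] 87.9 [ 486.3 -197.8    8.7]
```

View pics/w1.png

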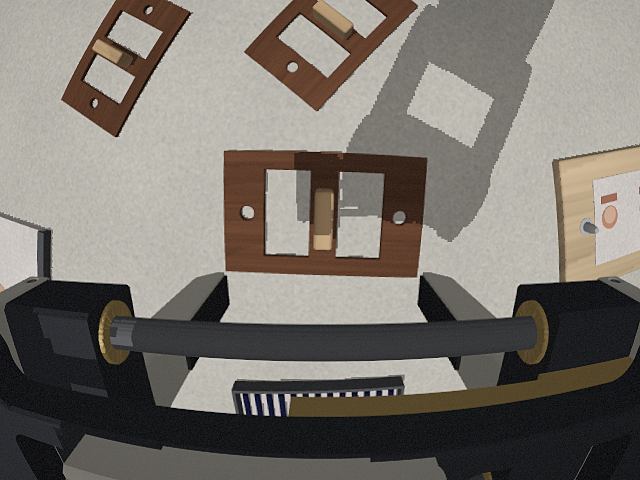

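The wrist view shows the mask at px (325,214), 211x131 mm with bar 56x18, so its size is confirmed. Its yaw is -2.4° and its centre is (488.9,-197.4). Next is descend and grip.

Call:
carry_out --series '[[[0,-0.02,-1,0,0,-0.33],[0,0,-1,0,0,0],[0,0,-1,0,0,0],[0,0,-1,0,0,0],[0,0,-1,0,0,0],[0,0,-0.6,0,0,0],[0,0,-0.4,0,0,0],[0,0,0,0,0,0]]]'

```text
time: 3.15
position: [487.8, -196.8, 27.3]
tool_rot: [-0.002, 0.02, 1.0, 0.001]
wrist_force: [-0.4, -0.5, 0.3]
grip_width: 1.001
grasp_force: 0.0
```

Call:
carry_out --series '[[[0,0,0,0,0,0],[0,0,0,0,0,0],[0,0,0,0,0,0],[0,0,0,0,0,0],[0,0,0,0,0,0],[0,0,0,0,0,0],[0,0,0,0,0,0],[0,0,0,0,0,0],[0,0,0,0,0,0],[0,0,0,0,0,0],[0,0,0,0,0,0],[0,0,0,0,0,0]]]' --claw 1 --squeeze 40

```text
time: 4.15
position: [488.8, -197.3, 29.5]
tool_rot: [-0.0, 0.02, 1.0, 0.0]
wrist_force: [0.0, -0.3, 0.7]
grip_width: 0.19
grasp_force: 18.9
```

Call:
carry_out --series '[[[0,0,0.3,0,0,0],[0,0,0.7,0,0,0],[0,0,1,0,0,0],[0,0,1,0,0,0],[0,0,0.7,0,0,0],[0,0,0.3,0,0,0],[0,0,0,0,0,0],[0,0,0,0,0,0]]]'

```text
time: 4.82
position: [488.6, -197.2, 148.8]
tool_rot: [-0.0, 0.02, 1.0, 0.0]
wrist_force: [-0.4, 0.7, -3.2]
grip_width: 0.185
grasp_force: 40.0
```

Call:
carry_out --series '[[[0,0.3,0,0,0,0],[-0.02,0.6,0,0,0,0.1],[-0.02,0.8,0,0,0,0.15],[-0.02,0.8,0,0,0,0.15],[-0.02,0.8,0,0,0,0.15],[-0.02,0.8,0,0,0,0.15],[-0.02,0.8,0,0,0,0.15],[-0.02,0.8,0,0,0,0.15],[-0.02,0.8,0,0,0,0.15],[-0.02,0.8,0,0,0,0.15],[-0.02,0.8,0,0,0,0.15],[-0.02,0.8,0,0,0,0.15],[-0.02,0.8,0,0,0,0.15],[-0.02,0.8,0,0,0,0.15],[-0.02,0.8,0,0,0,0.15],[-0.02,0.8,0,0,0,0.15],[-0.02,0.6,0,0,0,0],[0,0.54,0,0,0,0],[0,0,0,0,0,0],[0,0,0,0,0,0]]]'

```text
time: 6.48
position: [478.3, 200.5, 147.9]
tool_rot: [-0.001, -0.113, 0.994, -0.0]
wrist_force: [-0.1, -1.0, -1.9]
grip_width: 0.187
grasp_force: 40.0
```

```bash
python3 - <<'E'
from h import *
o,p,d,c=wristcloud();print({k:np.round(o[k],3) for k in["time","position","tool_rot","grip_width","grasp_force","wrist_force"]})
cv2.imwrite("pics/w2.png",p[:,:,::-1]);np.save("d_w2.npy",d)
W=world_w(c,o,d)
def rect(m,n):
    X=W[m];r=cv2.minAreaRect(X[:,:2].astype(np.float32));print(n,len(X),np.round(r[0],1),np.round(r[1],1),round(r[2],1),np.round(X.mean(0),1))
z0=o["position"][2]-21
near=(d>0)&(abs(W[...,0]-480)<100)&(abs(W[...,1]-200)<130)
m=near&(abs(W[...,2]-z0)<6);rect(m,"plate")
A=np.c_[W[m][:,:2],np.ones(m.sum())];print("plane",np.linalg.lstsq(A,W[m][:,2],rcond=None)[0])
E
```

```text
{'time': np.float64(6.483), 'position': array([478.27 , 200.48 , 147.942]), 'tool_rot': array([-0.001, -0.113,  0.994, -0.   ]), 'grip_width': np.float64(0.187), 'grasp_force': np.float64(39.999), 'wrist_force': array([-0.098, -0.965, -1.856])}
plate 29004 [478.5 199.3] [130.5 211.5] 12.9 [444.2 191.5 127.2]
plane [-6.44288481e-03 -7.19995898e-04  1.30156287e+02]
```

View pics/w2.png

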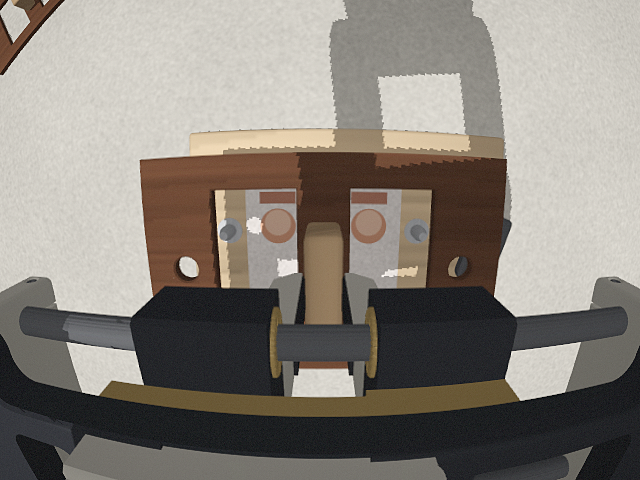

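The holes are at px (187,267) and (459,267), and the pins show through the windows at (229,231) and (416,232). I'll measure both with the same camera.

```bash
python3 - <<'E'
from h import *
o=bot.get_obs();d=np.load("d_w2.npy");c=bot.get_calibration("wrist");im=cv2.imread("pics/w2.png")
W=world_w(c,o,d)
for n,(x,y) in {"pina":(496.5,121.5),"pinb":(461,277)}.items():
    m=(d>0)&(np.hypot(W[...,0]-x,W[...,1]-y)<14)&(W[...,2]>24)&(W[...,2]<43)
    X=W[m];t=X[X[:,2]>X[:,2].max()-2.5]
    v,u=np.nonzero(m);print(n,len(X),np.round(X.min(0),1),np.round(X.max(0),1),"top",np.round(t.mean(0),1),len(t),u.min(),u.max(),v.min(),v.max())
m=(d>0)&(abs(W[...,2]-127.5)<5)&(np.hypot(W[...,0]-478,W[...,1]-200)<130)
k=(~m[250:285,165:480]).astype(np.uint8);n,l,s,ce=cv2.connectedComponentsWithStats(k)
for i in range(1,n):
    if 150<s[i,4]<1500:
        cc=[];M=(l==i).astype(np.uint8)
        q=np.argwhere(M)+[250,165];Xw=pix_w(c,o,q[:,1],q[:,0],127.3)[:,:2]
        cir=cv2.minAreaRect(Xw.astype(np.float32));print(s[i],np.round(ce[i]+[165,250],1),np.round(Xw.mean(0),1),np.round(cir[1],1),np.round(cir[0],1))
r=cv2.resize(np.hstack([im[215:250,215:245],im[215:250,402:432]]),None,fx=12,fy=12);cv2.imwrite("pics/pins.png",r)
E
```

```text
pina 196 [490.7 115.6  24. ] [502.6 127.   42.6] top [496.  120.8  40.9] 59 220 235 225 240
pinb 184 [455.6 270.9  24.3] [466.8 281.4  43. ] top [461.  276.4  41.4] 53 412 426 226 240
[ 13   7  21  22 350] [187.9 267.4] [495.3 121.6] [12.8 12.7] [495.3 121.7]
[283   7  21  22 351] [458. 267.] [460.1 275. ] [12.9 12.7] [460.3 275.2]
```

View pics/pins.png

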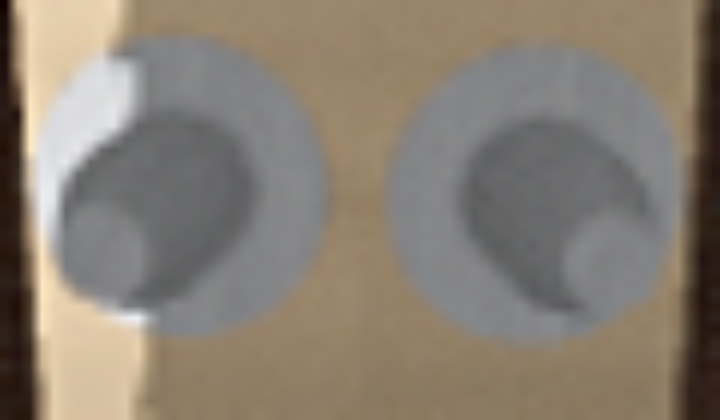

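Pin midpoint is (478.7,198.7) at 12.8°, and hole midpoint is about the same (±0.7). I'll lower to just above the pins and recheck.

Call:
carry_out --series '[[[0,0,-0.2,0,0,0],[0,0,-0.4,0,0,0],[0,0,-0.5,0,0,0],[0,0,-0.5,0,0,0],[0,0,-0.4,0,0,0],[0,0,-0.2,0,0,0],[0,0,-0.1,0,0,0],[0,0,0,0,0,0],[0,0,0,0,0,0],[0,0,0,0,0,0],[0,0,0,0,0,0]]]'

```text
time: 7.45
position: [479.6, 200.0, 81.3]
tool_rot: [0.001, -0.112, 0.994, 0.0]
wrist_force: [0.2, 0.1, -2.3]
grip_width: 0.184
grasp_force: 40.0
```

```bash
python3 - <<'E'
from h import *
o,p,d,c=wristcloud();print({k:np.round(o[k],4) for k in["time","position","tool_rot","grip_width","wrist_force"]})
W=world_w(c,o,d);near=(d>0)&(abs(W[...,0]-480)<100)&(abs(W[...,1]-200)<130)
z0=o["position"][2]-21
X=W[near&(abs(W[...,2]-z0)<5)];r=cv2.minAreaRect(X[:,:2].astype(np.float32));print("plate",np.round(r[0],1),np.round(r[1],1),round(r[2],2),X[:,2].mean())
cv2.imwrite("pics/w3.png",cv2.resize(np.hstack([p[210:310,120:240,::-1],p[210:310,410:530,::-1]]),None,fx=3.3,fy=3.3))
E
```

```text
{'time': np.float64(7.45), 'position': array([479.5617, 200.0013,  81.2738]), 'tool_rot': array([ 5.000e-04, -1.121e-01,  9.937e-01,  1.000e-04]), 'grip_width': np.float64(0.1842), 'wrist_force': array([ 0.1926,  0.1247, -2.2527])}
plate [476.3 214.3] [130.4 243.6] 12.81 60.38450015545683
```

View pics/w3.png

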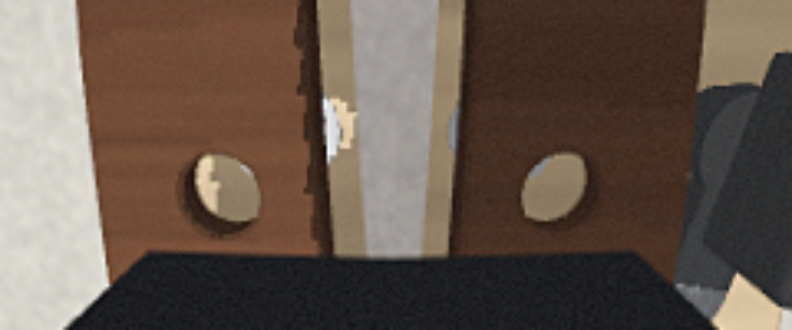

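Call:
carry_out --series '[[[-0.02,0,-0.1,0,0,0],[0,0,-0.15,0,0,0],[0,0,-0.15,0,0,0],[0,0,-0.15,0,0,0],[0,0,-0.1,0,0,0],[0,0,-0.05,0,0,0],[0,0,0,0,0,0],[0,0,0,0,0,0],[0,0,0,0,0,0]]]'

```text
time: 8.25
position: [478.7, 199.9, 59.8]
tool_rot: [0.0, -0.112, 0.994, 0.0]
wrist_force: [-0.3, -0.9, -2.5]
grip_width: 0.186
grasp_force: 40.0
```

Call:
carry_out --series '[[[0,0,-0.05,0,0,0],[0,0,-0.05,0,0,0],[0,0,-0.05,0,0,0],[0,0,0,0,0,0],[0,0,0,0,0,0],[0,0,0,0,0,0]]]'

```text
time: 8.75
position: [478.6, 199.9, 55.0]
tool_rot: [-0.0, -0.112, 0.994, -0.0]
wrist_force: [0.5, -0.2, -1.6]
grip_width: 0.186
grasp_force: 40.0
```

No side force, and the holes are on the straight part of the pins. I'll continue down to the board.

Call:
carry_out --series '[[[0,0,-0.05,0,0,0],[0,0,-0.05,0,0,0],[0,0,-0.05,0,0,0],[0,0,-0.05,0,0,0],[0,0,0,0,0,0],[0,0,0,0,0,0],[0,0,0,0,0,0]]]'

```text
time: 9.33
position: [478.6, 199.9, 49.1]
tool_rot: [0.0, -0.112, 0.994, -0.0]
wrist_force: [0.8, 0.1, -2.1]
grip_width: 0.183
grasp_force: 40.0
```

Call:
carry_out --series '[[[0,0,-0.02,0,0,0],[0,0,-0.02,0,0,0],[0,0,0,0,0,0],[0,0,0,0,0,0],[0,0,0,0,0,0]]]'

```text
time: 9.75
position: [478.6, 199.9, 47.8]
tool_rot: [0.0, -0.112, 0.994, -0.0]
wrist_force: [-0.6, 0.5, -2.8]
grip_width: 0.186
grasp_force: 40.0
```

Call:
carry_out --series '[[[0,0,-0.02,0,0,0],[0,0,-0.02,0,0,0],[0,0,0,0,0,0],[0,0,0,0,0,0]]]'

```text
time: 10.08
position: [478.7, 199.9, 47.5]
tool_rot: [0.0, -0.112, 0.994, 0.0]
wrist_force: [-5.5, -2.3, 7.8]
grip_width: 0.185
grasp_force: 40.0
```

Contact at TCP z 47.5, the expected seated height. I'll let go and rise.

Call:
carry_out --series '[[[0,0,0,0,0,0],[0,0,0,0,0,0],[0,0,0,0,0,0],[0,0,0,0,0,0],[0,0,0,0,0,0],[0,0,0,0,0,0],[0,0,0,0,0,0],[0,0,0,0,0,0]]]' --claw -1

```text
time: 10.75
position: [478.6, 199.9, 46.6]
tool_rot: [-0.0, -0.112, 0.994, 0.0]
wrist_force: [0.5, -0.6, -0.3]
grip_width: 0.709
grasp_force: 0.0
```

Call:
carry_out --series '[[[0,0,0.3,0,0,0],[0,0,0.8,0,0,0],[0,0,1,0,0,0],[0,0,1,0,0,0],[0,0,1,0,0,0],[0,0,0.6,0,0,0],[0,0,0.3,0,0,0],[0,0,0,0,0,0],[0,0,0,0,0,0],[0,0,0,0,0,0]]]'

```text
time: 11.58
position: [478.2, 199.7, 195.1]
tool_rot: [-0.001, -0.112, 0.994, -0.0]
wrist_force: [0.3, -0.4, 0.2]
grip_width: 0.998
grasp_force: 0.0
```

```bash
python3 - <<'E'
from h import *
o,p,d,c=wristcloud();print({k:np.round(o[k],4) for k in["time","position","tool_rot","grip_width","wrist_force"]})
cv2.imwrite("pics/w4.png",p[:,:,::-1])
W=world_w(c,o,d)
def rect(m,n):
    X=W[m];r=cv2.minAreaRect(X[:,:2].astype(np.float32));print(n,len(X),np.round(r[0],1),np.round(r[1],1),round(r[2],1),np.round(X.mean(0),1))
    return X
a=np.deg2rad(12.8);y=(W[...,0]-479)*-np.sin(a)+(W[...,1]-200)*np.cos(a);x=(W[...,0]-479)*np.cos(a)+(W[...,1]-200)*np.sin(a)
X=rect((d>0)&(abs(x)<70)&(abs(y)<108)&(abs(W[...,2]-26)<5),"plate")
s=(X-[479,200,0])@np.array([-np.sin(a),np.cos(a),0])
print("z by y",[round(float(np.median(X[(s>l)&(s<l+30),2])),1) for l in(-105,-75,-15,45,75)])
L=(d>0)&(np.hypot(W[...,0]-450,W[...,1]-328)<60)
rect(L&(W[...,2]>62)&(W[...,2]<80),"fin");rect(L&(W[...,2]>31)&(W[...,2]<60),"arm")
E
```

```text
{'time': np.float64(11.5833), 'position': array([478.1713, 199.7086, 195.0573]), 'tool_rot': array([-1.000e-03, -1.121e-01,  9.937e-01, -2.000e-04]), 'grip_width': np.float64(0.9985), 'wrist_force': array([ 0.3214, -0.3762,  0.2361])}
plate 18300 [478.2 199. ] [133.1 211.5] 13.2 [475.5 198.1  26.6]
z by y [26.6, 26.6, 26.7, 26.8, 26.9]
fin 772 [449.8 327.4] [12.3 43.8] 86.2 [449.4 325.8  71.3]
arm 1076 [467.1 311.6] [55.7 65.2] 29.5 [459.2 316.7  41.9]
```

View pics/w4.png

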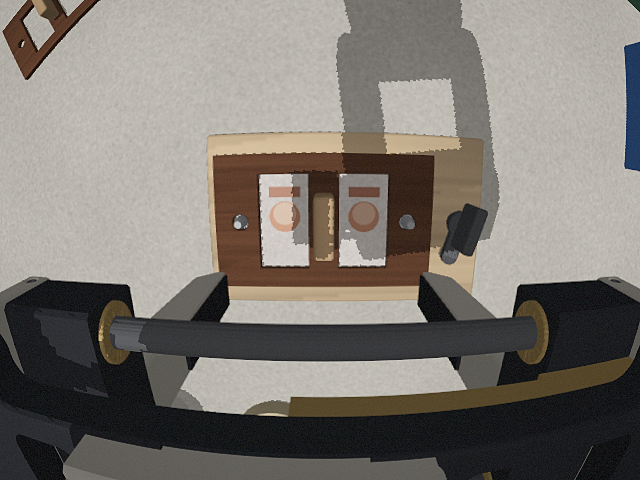

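The mask lies flat (top z 26.6–26.9) with both pins through (px 240,222 and 407,222). The latch is at px (462,232), fin centre (449.8,328.6), yaw about -3°. Moving over it with the fingers half closed.

Call:
carry_out --series '[[[-0.15,0.6,0,0,0,-0.35],[-0.2,0.9,0,0,0,-0.49],[-0.2,0.9,0,0,0,-0.49],[-0.2,0.9,0,0,0,-0.49],[-0.15,0.6,0,0,0,-0.49],[-0.05,0.39,0,0,0,0],[0,0,-0.7,0,0,0],[0,0,-0.8,0,0,0],[0,0,0,0,0,0],[0,0,0,0,0,0],[0,0,0,0,0,0]]]' --claw -0.08 --squeeze 20

```text
time: 12.55
position: [450.5, 328.4, 152.6]
tool_rot: [0.0, 0.026, 1.0, 0.0]
wrist_force: [-0.2, 0.1, 0.1]
grip_width: 0.542
grasp_force: 0.0
```

Call:
carry_out --series '[[[0,0,-0.6,0,0,0],[0,0,-0.9,0,0,0],[0,0,-0.8,0,0,0],[0,0,-0.5,0,0,0],[0,0,-0.2,0,0,0],[0,0,0,0,0,0],[0,0,0,0,0,0]]]'

```text
time: 13.13
position: [450.8, 328.8, 63.2]
tool_rot: [0.001, 0.026, 1.0, 0.0]
wrist_force: [0.1, 0.0, -0.9]
grip_width: 0.54
grasp_force: 0.0
```

Call:
carry_out --series '[[[-0.03,0,-0.1,0,0,0],[0,0,0,0,0,0]]]'

```text
time: 13.3
position: [449.6, 328.8, 59.6]
tool_rot: [0.001, 0.026, 1.0, 0.0]
wrist_force: [-0.2, -0.2, -0.5]
grip_width: 0.536
grasp_force: 0.0
```

Call:
carry_out --series '[[[0,0,0,0,0,0],[0,0,0,0,0,0],[0,0,0,0,0,0],[0,0,0,0,0,0],[0,0,0,0,0,0],[0,0,0,0,0,0],[0,0,0,0,0,0],[0,0,0,0,0,0],[0,0,0,0,0,0],[0,0,0,0,0,0]]]' --claw 1 --squeeze 20

```text
time: 14.13
position: [449.2, 329.0, 58.7]
tool_rot: [0.0, 0.026, 1.0, 0.0]
wrist_force: [1.8, 4.6, -0.7]
grip_width: 0.125
grasp_force: 20.0
```

Call:
carry_out --series '[[[0,0,0,0,0,-0.3],[0,0,0,0,0,-0.6],[0,0,0,0,0,-0.6],[0,0,0,0,0,-0.6],[0,0,0,0,0,-0.6],[0,0,0,0,0,-0.3],[0,0,0,0,0,0],[0,0,0,0,0,0]]]'

```text
time: 14.8
position: [449.3, 329.0, 58.7]
tool_rot: [0.0, 0.205, 0.979, 0.0]
wrist_force: [0.4, 4.7, -1.3]
grip_width: 0.126
grasp_force: 20.0
```

Call:
carry_out --series '[[[0,-0.01,0,0,0,-0.4],[0,0,0,0,0,-0.7],[0,0,0,0,0,-0.7],[0,0,0,0,0,-0.7],[0,0,0,0,0,-0.7],[0,0,0,0,0,-0.7],[0,0,0,0,0,-0.7],[0,0,0,0,0,-0.7],[0,0,0,0,0,-0.7],[0,0,0,0,0,-0.4],[0,0,0,0,0,0],[0,0,0,0,0,0]]]'

```text
time: 15.8
position: [449.2, 328.9, 58.7]
tool_rot: [-0.0, 0.557, 0.831, 0.001]
wrist_force: [-0.2, 6.6, -1.8]
grip_width: 0.125
grasp_force: 20.0
```

```bash
python3 - <<'E'
from h import *
o=bot.get_obs();print(o["wrist_torque"],o["wrist_force"],o["tool_rot"],o["position"],o["joint_positions"][5])
E
```

```text
[ 1.230478   -0.1586556  -0.03518001] [-0.23940313  6.64025146 -1.78841022] [-3.07203645e-04  5.56718699e-01  8.30700828e-01  5.74918026e-04] [449.2146514  328.88990565  58.70439563] 0.19540953613435835
```

Call:
carry_out --series '[[[0,0,0,0,0,-0.3],[0,0,0,0,0,-0.3],[0,0,0,0,0,-0.3],[0,0,0,0,0,-0.2],[0,0,0,0,0,-0.1],[0,0,0,0,0,0],[0,0,0,0,0,0]]]'

```text
time: 16.38
position: [449.2, 328.9, 58.7]
tool_rot: [-0.0, 0.615, 0.789, 0.0]
wrist_force: [-0.3, 5.9, -1.6]
grip_width: 0.122
grasp_force: 20.7
```

```bash
python3 - <<'E'
from h import *
o=bot.get_obs();print(o["wrist_torque"],o["wrist_force"],o["tool_rot"],-2*np.degrees(np.arctan2(o["tool_rot"][1],o["tool_rot"][2])))
E
```

```text
[ 1.21545572 -0.15809116  0.31632456] [-0.25649033  5.86686269 -1.55922665] [-3.08448550e-04  6.14774508e-01  7.88702713e-01  4.88723071e-04] -75.87108991182289
```

The torque rose at the stop. I'll release, rise and check.

Call:
carry_out --series '[[[0,0,0,0,0,0],[0,0,0,0,0,0],[0,0,0,0,0,0],[0,0,0,0,0,0],[0,0,0,0,0,0],[0,0,0,0,0,0]]]' --claw -0.08

```text
time: 16.88
position: [449.2, 328.2, 58.7]
tool_rot: [0.0, 0.615, 0.789, -0.0]
wrist_force: [-0.0, -0.1, 0.7]
grip_width: 0.508
grasp_force: 0.0
```

Call:
carry_out --series '[[[0,0,0.3,0,0,0],[0,0,0.8,0,0,0],[0,0,1,0,0,0],[0,0,1,0,0,0],[0,0,1,0,0,0],[0,0,0.6,0,0,0],[0,0,0.3,0,0,0],[0,-0.6,0,0,0,0],[0,-0.8,0,0,0,0],[0,-0.8,0,0,0,0],[0,-0.8,0,0,0,0],[0,-0.5,0,0,0,0],[0,0,0,0,0,0],[0,0,0,0,0,0]]]'

```text
time: 18.05
position: [449.2, 222.9, 208.5]
tool_rot: [-0.0, 0.615, 0.788, -0.0]
wrist_force: [0.2, 0.1, 0.9]
grip_width: 0.539
grasp_force: 0.0
```

```bash
python3 - <<'E'
from h import *
o,p,d,c=wristcloud();print(o["position"],o["time"]);cv2.imwrite("pics/w5.png",p[:,:,::-1])
W=world_w(c,o,d)
L=(d>0)&(np.hypot(W[...,0]-450,W[...,1]-328)<45)
for n,m in{"fin":L&(W[...,2]>62)&(W[...,2]<80)}.items():
    X=W[m];r=cv2.minAreaRect(X[:,:2].astype(np.float32));print(n,len(X),np.round(r[0],1),np.round(r[1],1),round(r[2],1))
E
```

```text
[449.19276286 222.93021121 208.47945594] 18.05
fin 753 [449.5 328. ] [12.5 44.6] 17.1
```

View pics/w5.png

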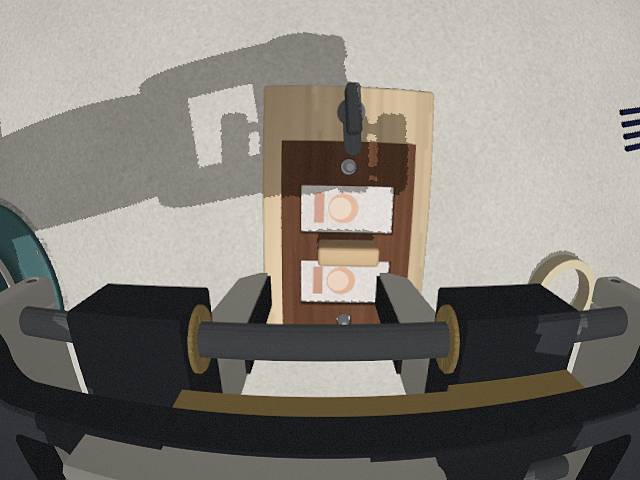

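The fin is at -72.9° against -73.1° at the stop. The latch arm (px 352,150) lies over the mask's end, and both pins are through (px 348,167 and 343,320).

```bash
python3 -c "
from rig import bot
print(bot.hand_in())"
```

```text
the job is handed in; nothing more can be done
None
```

The mask was lowered onto both pins while held, lies flat on the board and is locked by the latch turned to its stop; the mug, tape roll and pencil tin were not touched, and the job was handed in at about 18 s.

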